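# Park the bur rack behind the spring gate

## Task

Swing the red spring gate of the bench chute aside with one fingertip and keep holding it open while another fingertip pushes the wooden bur rack along the chute, past the yellow gate blade, until it is fully home against the end stop; then let the gate spring shut behind it. Only push, never lift or tip the rack, never let the gate and the rack press on each other, and leave everything else on the bench where it stands.

Things in the scene. Friction and masses are not known exactly. Their poses are not given: they have to be found in the camera images.
- chute: Fixed chute: grey base 340 x 90 x 6 mm with a straight lane, open on top and at the -x end. Origin: underside of base, lane centre line, in the gate blade's plane. +x = push direction, +y = gate side, z up. Lane floor z = 6 mm. Low aluminium side walls 6 mm thick, inner faces y = +-28, tops z = 20, from x = -175 to 70 mm.
- end_stop (a point): Foot of the dark wooden end stop's face, on the lane floor: chute x = 60, y = 0, z = 6 mm. The stop is as wide as the lane, its top at chute z = 40 mm.
- gate (a joint): Gate angle, rad: 0 shut, growing as its tail swings away from the lane (to chute +y), stop at 0.45. It opens when the red bar's lane-side face is pushed outwards; the rack cannot push it open. From about 0.11 rad on the blade is clear of the lane. A spring shuts it: 0.32 N m at 0, 0.48 at 0.2, 0.64 at 0.4 rad.
- hinge_pin (a point): Vertical hinge pin of the gate at mid-height of the bar: chute x = 150, y = 45, z = 37 mm (ahead of the blade and of the end stop).
- gate_tail (a point): Free tail end of the gate's straight red bar, middle of its lane-side face (shut: chute x = -170, y = 42, z = 37 mm); moves with the gate. The bar is 6 mm thick, spans z = 24 to 50 mm, and shut runs from the hinge pin straight back along chute -x, beside the lane and above its wall.
- gate_blade (a point): Tip of the yellow blade, mid-height (shut: chute x = 0, y = 13, z = 37 mm); moves with the gate. The blade, 6 mm thick (shut x = -3 to 3 mm), 26 mm high, stands out from the bar (y = 42) into the lane and stops the rack's body; the rack's tongue fits beside it.
- bur_rack: Loose rack, 40 mm high, 0.17 to 0.29 kg: dark wooden body 50 (x) x 50 mm with six burs up to 59 mm high; from its rear a paler push tongue of the same height, y = -16 to 6 mm, runs back to x = -57 mm. Origin: centre of the body's underside, on the lane floor; axes about the chute's. Waits before the blade. Home: front on the end stop, origin at chute x = 35, body's rear at 10, tongue's end at -22 mm.
- dye_bottle: Small white bottle with red cap, 30 mm across, 68 mm high, standing beside the chute on its -y side; origin under its centre. Leave alone.
- wax_jar: Glass jar with green lid, 42 mm across, 42 mm high, beside the chute on its -y side; origin under its centre. Leave alone.
- handle_blank: Wooden knife-handle blank 110 x 28 x 24 mm, lying on the chute's +y side near the hinge; origin under its centre, x along its length. Leave alone.
- paint_can: Blue can, 66 mm across, 150 mm high, well away from the chute; origin under its centre. Leave alone.
- screwdriver: Red-handled screwdriver lying on the bench, away from the chute. Leave alone.
- cup: White ceramic cup, 72 mm across, 85 mm high, away from the chute; origin under its centre. Leave alone.
- brush: Brush lying on the bench, away from the chute. Leave alone.
Mind the look-alikes: they are no part of the job. Leave any purple look-alike of the bur_rack alone.

How it is judged:
On the way, in this order (a step that is already met when the one before it is completed fails the run):
1. a finger holds the gate open (beyond 0.11 rad) while the rack still waits before the blade (value of joint gate above 0.11 rad and contact force between the fingers and gate above 0.2 N and x of bur_rack in the frame of chute below -0.03 m), for 0.1 s.
2. the rack's body has come past the blade while a finger still holds the gate open (value of joint gate above 0.11 rad and contact force between the fingers and gate above 0.2 N and x of bur_rack in the frame of chute above 0.027 m), for 0.05 s.
At the end, for the whole second after the job is handed in: The rack stands upright and still on the lane floor, within about 4.5 mm of the end stop, and the gate is shut behind it (within 0.04 rad) (x of bur_rack in the frame of chute between 0.0305 and 0.039 m and y of bur_rack in the frame of chute between -0.006 and 0.006 m and z of bur_rack in the frame of chute below 0.009 m and angle between bur_rack's own z axis and vertical below 0.05 rad and value of joint gate below 0.04 rad and linear speed of bur_rack below 0.01 m/s); the robot touches nothing.
It fails at once if the rack is lifted (over 8 mm) or tipped (over 0.25 rad) (z of bur_rack in the frame of chute above 0.014 m or angle between bur_rack's own z axis and vertical above 0.25 rad).
It fails at once if gate and rack press on each other (over 1.5 N) (contact force between gate and bur_rack above 1.5 N).
It fails at once if a bystander is moved by over 20 mm (distance of any of dye_bottle, wax_jar, handle_blank, paint_can, screwdriver, cup, brush from where it was at the start of the episode above 0.02 m).
It also fails if it takes over 42 s, if anything falls off the work surface, if the arm or the gripper's body presses on something with over 40 N, if the wrist force passes 120 N, or if a joint passes its speed limit or range.

## Robot

A 6-joint arm with a two-finger parallel gripper is mounted at the origin on the work surface. World frame = base frame: x ahead of the robot, y to its left, z up, the work surface at z = 0. Lengths are in m, angles in rad, forces in N, time in s.
With the tool pointing down it reaches from about 0.375 to 0.975 m from the base axis. Payload 3.8 kg.
Tool frame: the origin (TCP) lies midway between the tips of the shut fingers; the grasp point (between the pads) lies 19 mm behind it; z points along the fingers, y is the line along which they close (so a half turn about z gives the same grasp; the last joint's range is limited). The gripper opens to 85 mm and grips with 20 to 120 N. Pads are 22 mm wide; open, the fingers measure 114 mm over their backs; the gripper's body (76 mm by 85 mm) begins 54 mm behind the grasp point. The pads swing forward as they close: fully open they stand 13 mm farther back than shut.
Start: joints at [1.268, 0.264, 1.604, -0, 1.274, -0.037], TCP at [0.177, 0.651, 0.231] pointing down, gripper open.
Joint ranges: [-2.63, 2.63], [-0.94, 2.18], [0.31, 2.57], [-1.31, 4.45], [0, 2.66], [-2.55, 2.55]. Speed limits (rad/s): [2.57, 2.57, 3.14, 3.14, 3.14, 3.14].

## Interface

Orientations are given as a unit quaternion [w, x, y, z].
In Python, from bench import manip gives the robot as it stands.
- The arm moves only by the tool play_rows, never from a script. Its argument "steps" is a list that holds one entry, the list of rows, each a list of 6 numbers: the shift along the tool's x, y, z in units of 0.12 m (1.0 is 0.12 m), then the turn, a rotation vector about the tool's x, y, z in units of 360 degrees (1.0 is 360 degrees). In form: [[[dx, dy, dz, rx, ry, rz], ...]]. A call has exactly 5 rows; each row is the pose to reach, as a shift and turn from the pose commanded when the call began, along the tool's axes at that moment, turning the shorter way round; what a row does not reach only later rows make up. A row lasts 1/8 s, in which the tool goes at most 62.5 mm and 10.7 degrees, less where a joint would pass 70% of its speed; a pose out of reach is approached as far as the arm can. A call with a number of a shift or a turn outside -1 to 1 is refused whole. A call with a gripper value outside its range is refused whole. "hand" is the finger opening in mm, from 0 to 85.4, set as the call begins (left out, the last holds). The fingers move at their own pace and stop on an object; the grip force is fixed at half the most. Time passes only in rows, so rows that repeat a pose let the fingers close, or fill a call up. It gives the time, the measured TCP pose, the force, the opening and the grip force at its end, in the units of the state.
- manip.get_obs(): the state, without advancing time (a new reading comes with each control period).
- manip.camera(name): name is "scene" or "top" or "wrist"; returns a dict with "img" (400x640x3 uint8, red, green, blue), "depth" (400x640 float32, m along the optical axis (not along the pixel's ray), 0 where there is no reading), "intrinsics" (3x3 intrinsics, pixels), "view" (4x4, takes a point from world to camera coordinates). Camera axes: x right, y down, z forward; pixel columns grow to the right and rows downward; lengths in m; the calibration is good to about 2 mm. A picture is of the moment at which its call begins.
- manip.job_done(): hands the job in; it is judged then, once.
The state is a dict: "t": time; "joints": joint angles; "dq": joint speeds; "joint_torque": joint torques, N m; "eef_pos": TCP position; "tool_rot": TCP orientation; "wrist_force": force on the tool from outside, world axes, zero at the start; "moment": the same for the moment, N m; "gripper_width": opening from 0.0 (shut) to 1.0 (fully open); "grasp_force": force on a finger pad.
Only numpy, scipy, OpenCV 4.12 (cv2) and the standard library are available. Lean on these libraries where they do the work, as an engineer would, in place of code of your own. Each camera call takes 0.05 s, during which the arm holds its last target. There are 200 camera calls.

## Working session

There is one attempt and no reset: what is moved stays moved. The work goes in short steps, Python scripts to look and compute and a tool call to move; the robot and the scene stay as the last step left them, time stands still between calls to the robot, and variables do not carry over. Pictures are saved under pics/ and viewed, at most 10 in all, crops included, and the job is handed in when it is done.

Besides the shell and the picture viewer there is one more tool, called after "Request:" as a command line: name --argument value ..., lists and objects as JSON in quotes. play_rows: Moves the arm, as the interface text tells. Shifts and turns lie within -1 to 1; 1 stands for 0.12 m of shift or 360 degrees of turn. Its arguments: {"type":"object","properties":{"steps":{"type":"array","items":{"type":"array","items":{"type":"array","items":{"type":"number","minimum":-1,"maximum":1}}}},"hand":{"type":"number"}},"required":["steps"]}

```bash
mkdir -p pics; python3 - <<'E'
from bench import manip
import cv2,numpy as np,pickle
for n in("top","scene"):
    c=manip.camera(n); pickle.dump(c,open(n+'.pkl','wb'))
    cv2.imwrite(f'pics/{n}0.png',c["img"][:,:,::-1]); print(c["intrinsics"],c["view"])
o=manip.get_obs();print(o["t"],o["eef_pos"],o["tool_rot"])
E
```

```text
[[426.92429812   0.         318.58593022]
 [  0.         426.92429812 201.06086269]
 [  0.           0.           1.        ]] [[ 1.57386230e-03 -9.99983788e-01 -5.47229665e-03  1.54377070e-02]
 [-9.94951429e-01 -1.01677451e-03 -1.00352476e-01  5.18200407e-01]
 [ 1.00345285e-01  5.60261035e-03 -9.94936900e-01  1.61771907e+00]
 [ 0.00000000e+00  0.00000000e+00  0.00000000e+00  1.00000000e+00]]
[[446.28805284   0.         316.0001057 ]
 [  0.         446.28805284 202.61423665]
 [  0.           0.           1.        ]] [[ 0.61487984  0.7884339   0.01716868 -0.36774333]
 [ 0.57856456 -0.43620028 -0.6891969  -0.26054318]
 [-0.53589722  0.43370647 -0.72437067  1.66745833]
 [ 0.          0.          0.          1.        ]]
0.1 [0.17709585 0.65064913 0.23007955] [-1.80961089e-04  1.32513838e-01  9.91180616e-01 -1.01796169e-03]
```

View pics/top0.png

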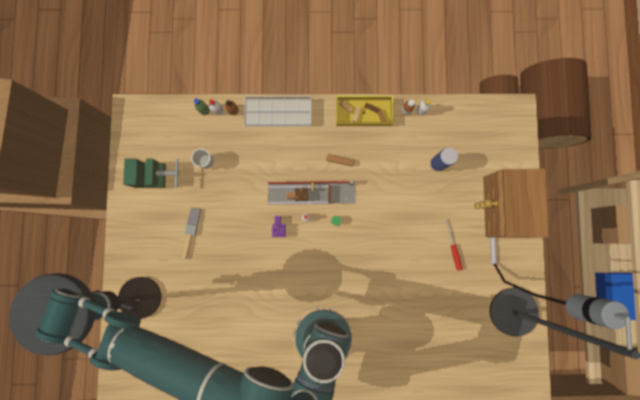

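View pics/scene0.png

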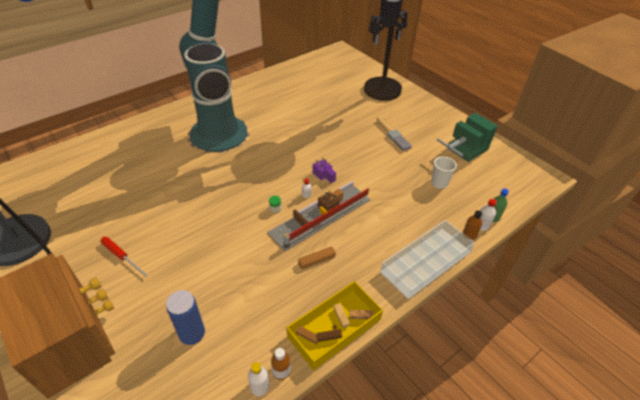

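```bash
cat > h.py <<'E'
import numpy as np,cv2,pickle
def ray(c,u,v,z):
    V=c["view"];R=V[:3,:3];o=-R.T@V[:3,3]
    d=R.T@np.linalg.inv(c["intrinsics"])@np.array([u,v,1.]);return o+d*(z-o[2])/d[2]
E
python3 - <<'E'
from h import *
c=pickle.load(open('top.pkl','rb'));s=pickle.load(open('scene.pkl','rb'))
a=c["img"][165:245,255:370,::-1];b=s["img"][140:270,250:390,::-1]
a=cv2.resize(a,(780,int(80*780/115)),interpolation=3)[:300]if 0 else cv2.resize(a,None,fx=5,fy=5,interpolation=3)
b=cv2.resize(b,None,fx=4,fy=4,interpolation=3)
cv2.imwrite('pics/c1.png',a);cv2.imwrite('pics/c2.png',b)
# red bar in top, 
h=cv2.cvtColor(c["img"],cv2.COLOR_RGB2HSV);m=((h[...,0]<8)|(h[...,0]>172))&(h[...,1]>140)
m[:170]=0;m[200:]=0;m[:,:255]=0;m[:,375:]=0
v,u=np.nonzero(m);print(u.min(),u.max(),v.min(),v.max());
for q in(u.min(),u.max()):
  k=abs(u-q)<3; print(q,v[k].mean(),ray(c,q,v[k].mean(),.05))
for p in[(268,193),(355,193),(306,217),(336,220),(279,227),(300,194)]:print(p,ray(c,*p,.03))
E
```

```text
287 335 182 182
287 182.0 [0.58869274 0.13652608 0.05      ]
335 182.0 [ 0.58883437 -0.04645587  0.05      ]
(268, 193) [0.548789   0.21095133 0.03      ]
(355, 193) [ 0.54909622 -0.1239405   0.03      ]
(306, 217) [0.45642266 0.06416491 0.03      ]
(336, 220) [ 0.44507877 -0.05060557  0.03      ]
(279, 227) [0.41804865 0.16714372 0.03      ]
(300, 194) [0.54502661 0.08766222 0.03      ]
```

View pics/c1.png

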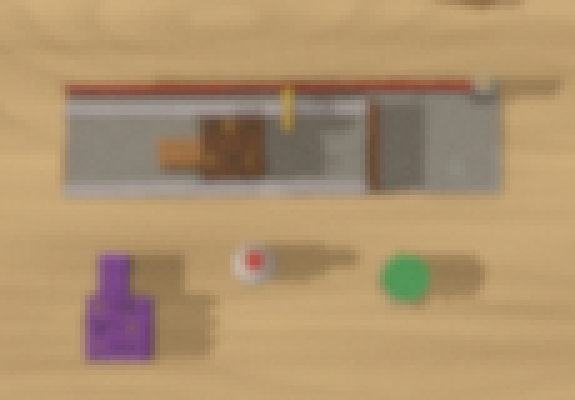

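View pics/c2.png

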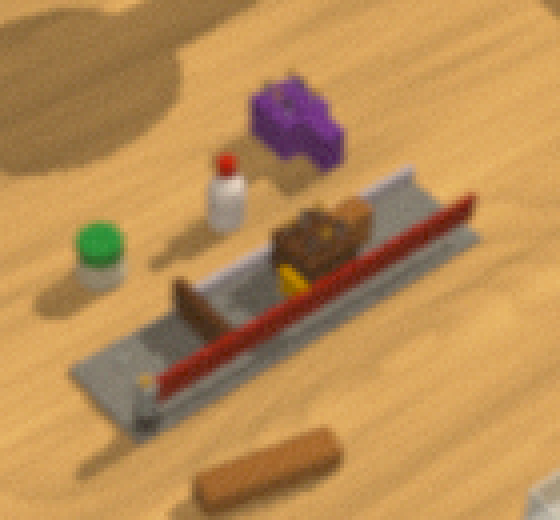

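The wooden rack is at top (300,194): dark body with a pale tongue, standing in the lane. The purple thing at (279,227) stands outside the chute and is the look-alike; the crop confirms it. The gate's red bar runs along row 182, with the blade at about (312,186). I'm moving above the tongue end now.

Request:
play_rows --steps '[[[-0.2,-0.16,0,0,0,0.02],[-0.4,-0.32,0,0,0,0.04],[-0.6,-0.48,0,0,0,0.06],[-0.8,-0.64,0,0,0,0.08],[-1,-0.8,0,0,0,0.1]]]' --hand 60

```text
t: 0.72
eef_pos: [0.2682, 0.5259, 0.2306]
tool_rot: [-0.0, 0.434, 0.901, -0.001]
wrist_force: [0.6, 0.2, 0.4]
gripper_width: 0.702
grasp_force: 0.0
```

```bash
cat > d.py <<'E'
import sys,numpy as np
from bench import manip
from scipy.spatial.transform import Rotation as Ro
# usage: d.py x y z yaw_deg_of_tool_y(world)
o=manip.get_obs();q=o["tool_rot"];R=Ro.from_quat([q[1],q[2],q[3],q[0]])
t=np.array(list(map(float,sys.argv[1:4])));a=np.radians(float(sys.argv[4]))
y=np.array([np.cos(a),np.sin(a),0]);z=np.array([0,0,-1.]);T=Ro.from_matrix(np.c_[np.cross(y,z),y,z])
print('t',o["t"],'p',o["eef_pos"].round(4),'F',o["wrist_force"].round(2),'w',o["gripper_width"],'yaw',np.degrees(np.arctan2(*R.as_matrix()[1::-1,1])).round(2))
print('shift',(R.inv().apply(t-o["eef_pos"])/.12).round(3),'turn',((R.inv()*T).as_rotvec()/2/np.pi).round(4))
E
python3 d.py .534 .175 .2 0
```

```text
t 0.725 p [0.2682 0.5259 0.2306] F [0.55 0.18 0.38] w 0.7022573474779262 yaw 38.54
shift [-3.668 -0.089  0.257] turn [-1.000e-04  1.000e-04  1.071e-01]
```

Request:
play_rows --steps '[[[-0.2,0,0.02,0,0,0.0214],[-0.4,0,0.05,0,0,0.0428],[-0.6,0,0.07,0,0,0.0642],[-0.8,0,0.09,0,0,0.0856],[-1,0,0.11,0,0,0.107]]]'

```text
t: 1.35
eef_pos: [0.3432, 0.4326, 0.2174]
tool_rot: [0.0, 0.707, 0.707, -0.0]
wrist_force: [0.3, 0.2, 0.6]
gripper_width: 0.701
grasp_force: 0.0
```

Request:
play_rows --steps '[[[-0.2,0.2,0.03,0,0,0],[-0.4,0.4,0.06,0,0,0],[-0.6,0.6,0.09,0,0,0],[-0.8,0.8,0.12,0,0,0],[-1,1,0.14,0,0,0]]]'

```text
t: 1.98
eef_pos: [0.4638, 0.313, 0.2006]
tool_rot: [-0.0, 0.706, 0.709, -0.001]
wrist_force: [0.3, 0.2, -0.1]
gripper_width: 0.704
grasp_force: 0.0
```

Request:
play_rows --steps '[[[-0.25,0.12,0,0,0,0],[-0.5,0.25,0,0,0,0],[-0.75,0.37,0,0,0,0],[-1,0.5,0,0,0,0],[-1,0.5,0,0,0,0]]]'

```text
t: 2.6
eef_pos: [0.5245, 0.1925, 0.2008]
tool_rot: [-0.0, 0.707, 0.708, -0.0]
wrist_force: [-0.0, 1.2, 0.0]
gripper_width: 0.704
grasp_force: 0.0
```

```bash
python3 d.py .534 .175 .2 0; python3 - <<'E'
from bench import manip
import cv2,pickle
c=manip.camera("wrist");pickle.dump(c,open('w.pkl','wb'));cv2.imwrite('pics/w1.png',c["img"][:,:,::-1])
E
```

```text
t 2.6 p [0.5245 0.1925 0.2008] F [-0.03  1.19  0.04] w 0.7041253776681533 yaw 0.07
shift [-0.146  0.079  0.007] turn [-0.0001  0.0001  0.0002]
```

View pics/w1.png

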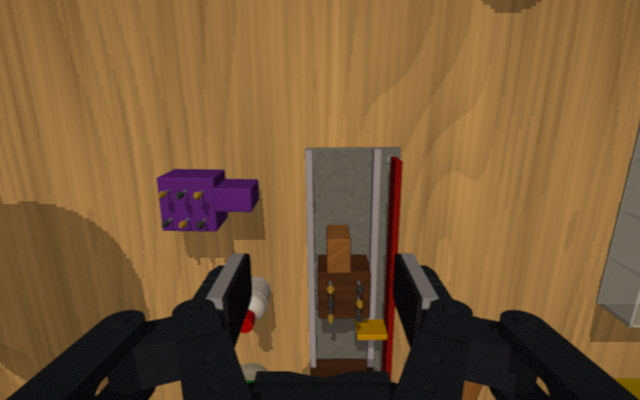

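The wrist view shows the bar at columns 391–402, rows 157–375. The tongue runs over columns 327–350 with its end at row 226, and the walls are at about columns 310 and 376. I'll measure these edges.

```bash
python3 - <<'E'
from h import *
c=pickle.load(open('w.pkl','rb'));h=cv2.cvtColor(c["img"],cv2.COLOR_RGB2HSV).astype(int)
D=c["depth"]
red=((h[...,0]<8)|(h[...,0]>172))&(h[...,1]>150)
V=c["view"];R=V[:3,:3];o=-R.T@V[:3,3];Ki=np.linalg.inv(c["intrinsics"])
def pt(u,v): return R.T@(Ki@np.array([u,v,1.])*D[v,u]-V[:3,3])
for v in(165,200,240):
    u=np.nonzero(red[v,380:410])[0]+380;print('bar',v,u.min(),u.max(),[pt(k,v).round(4) for k in range(u.min(),u.max()+1,3)])
u0=[]
for v in(220,224,228,232,240,260,275):print('tongue',v,h[v,338],pt(338,v).round(4))
print('tL/R',[pt(k,240).round(4) for k in(322,328,332,345,349,353)])
print('body',[pt(k,285).round(4) for k in(316,322,364,369)],pt(330,262).round(4),pt(320,262).round(4))
for v in(170,200,210):print('wall',[pt(k,v).round(4) for k in range(306,318,2)],[pt(k,v).round(4) for k in range(370,384,2)])
print('blade',[pt(k,330).round(4) for k in(356,360,370,384)],pt(370,322).round(4),pt(370,336).round(4))
E
```

```text
bar 165 391 401 [array([0.5848, 0.2066, 0.0346]), array([0.5848, 0.2091, 0.0474]), array([0.5866, 0.2097, 0.0504]), array([0.5888, 0.2099, 0.0519])]
bar 200 389 399 [array([0.5851, 0.1742, 0.0324]), array([0.5851, 0.1783, 0.0462]), array([0.5866, 0.1797, 0.0511]), array([0.5892, 0.1797, 0.0509])]
bar 240 388 397 [array([0.5855, 0.1371, 0.0366]), array([0.5858, 0.1421, 0.0484]), array([0.5878, 0.1432, 0.0512]), array([0.5905, 0.1432, 0.0512])]
tongue 220 [21 45 96] [0.5406 0.1463 0.0076]
tongue 224 [15 87 97] [0.5407 0.1416 0.0061]
tongue 228 [ 14 185  98] [0.5402 0.142  0.0184]
tongue 232 [ 15 194 100] [0.5396 0.1428 0.0309]
tongue 240 [ 14 185 134] [0.539  0.1408 0.0455]
tongue 260 [ 14 186 119] [0.5392 0.1225 0.0481]
tongue 275 [ 11 180  65] [0.5395 0.1064 0.0461]
tL/R [array([0.5248, 0.1244, 0.0063]), array([0.5301, 0.1415, 0.0472]), array([0.5337, 0.1407, 0.0452]), array([0.5452, 0.1416, 0.0473]), array([0.5487, 0.1418, 0.0478]), array([0.556 , 0.1248, 0.0072])]
body [array([0.5185, 0.0735, 0.0063]), array([0.5246, 0.2656, 0.3443]), array([0.5636, 0.0965, 0.0468]), array([0.5682,
[... 857 characters left out ...]
09, 0.021 ]), array([0.5811, 0.1672, 0.0082]), array([0.5835, 0.1664, 0.0056])]
wall [array([0.5096, 0.1609, 0.0205]), array([0.5116, 0.1611, 0.0211]), array([0.5134, 0.1608, 0.0202]), array([0.5153, 0.1607, 0.02  ]), array([0.5169, 0.1566, 0.0072]), array([0.5189, 0.1566, 0.0071])] [array([0.5716, 0.1573, 0.0092]), array([0.5718, 0.1613, 0.0216]), array([0.5738, 0.1609, 0.0205]), array([0.5756, 0.1611, 0.0212]), array([0.5799, 0.1564, 0.0064]), array([0.5817, 0.1568, 0.0076]), array([0.5837, 0.1567, 0.0075])]
blade [array([0.558 , 0.045 , 0.0428]), array([0.5618, 0.046 , 0.0442]), array([0.5714, 0.0464, 0.0447]), array([0.585 , 0.0464, 0.0447])] [0.573  0.0466 0.0321] [0.5706 0.0449 0.0517]
```

```bash
python3 d.py .5357 .1663 .021 .75
```

```text
t 2.65 p [0.524  0.1936 0.2008] F [0.56 0.11 0.12] w 0.7040258789140548 yaw 0.12
shift [-0.228  0.099  1.498] turn [-0.0002 -0.     -0.0017]
```

Request:
play_rows --steps '[[[-0.1,0.05,0.1,0,0,-0.001],[-0.228,0.099,0.3,0,0,-0.0017],[-0.228,0.099,0.6,0,0,-0.0017],[-0.228,0.099,0.85,0,0,-0.0017],[-0.228,0.099,0.85,0,0,-0.0017]]]'

```text
t: 3.28
eef_pos: [0.5327, 0.1665, 0.0955]
tool_rot: [-0.002, 0.701, 0.713, -0.003]
wrist_force: [0.0, -0.2, 0.5]
gripper_width: 0.704
grasp_force: 0.0
```

```bash
python3 d.py .5357 .1663 .021 .75; python3 - <<'E'
from bench import manip
import cv2,pickle
c=manip.camera("wrist");pickle.dump(c,open('w2.pkl','wb'));cv2.imwrite('pics/w2.png',c["img"][:,:,::-1])
E
```

```text
t 3.275 p [0.5327 0.1665 0.0955] F [ 0.01 -0.15  0.46] w 0.7037911568270142 yaw 0.93
shift [-0.001  0.03   0.62 ] turn [-0.0012  0.0003  0.0005]
```

View pics/w2.png

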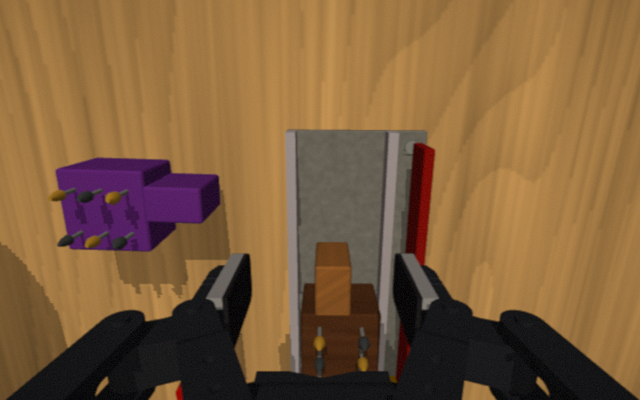

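The wrist view shows the right fingertip at about (395–430, 255–270), above the wall and just lane-side of the bar. I'll read the tip geometry from the depth image.

```bash
python3 - <<'E'
from h import *
c=pickle.load(open('w2.pkl','rb'));D=c["depth"];V=c["view"];R=V[:3,:3];Ki=np.linalg.inv(c["intrinsics"])
v,u=np.mgrid[0:400,0:640];P=(np.stack([u,v,np.ones_like(u)],-1)@Ki.T)*D[...,None]
W=(P-V[:3,3])@R
W-=np.array([.5327,.1665,.0955])
for s,a,b in(('R',390,450),('L',200,255)):
  m=np.zeros_like(D,bool);m[240:330,a:b]=1;m&=(W[...,2]>-.03)&(W[...,2]<.04)&(D>0)
  for lo,hi in((-.01,.008),(.008,.015),(.015,.025),(.025,.04)):
    k=m&(W[...,2]>lo)&(W[...,2]<hi);q=W[k]
    if len(q):print(s,lo,hi,len(q),q.min(0).round(4),q.max(0).round(4))
E
```

```text
R -0.01 0.008 46 [ 0.0296 -0.0083  0.0057] [0.0303 0.0103 0.008 ]
R 0.008 0.015 313 [ 0.0295 -0.0101  0.008 ] [0.0419 0.0128 0.015 ]
R 0.015 0.025 673 [ 0.0296 -0.01    0.015 ] [0.0436 0.0129 0.025 ]
R 0.025 0.04 1189 [ 0.0296 -0.0102  0.025 ] [0.0439 0.0131 0.04  ]
L -0.01 0.008 34 [-0.0304 -0.0089  0.0054] [-0.0298  0.0087  0.008 ]
L 0.008 0.015 301 [-0.0423 -0.0109  0.008 ] [-0.0296  0.0119  0.015 ]
L 0.015 0.025 666 [-0.0439 -0.0112  0.015 ] [-0.0295  0.0119  0.025 ]
L 0.025 0.04 1148 [-0.0436 -0.0107  0.025 ] [-0.0294  0.0122  0.04  ]
```

Request:
play_rows --steps '[[[0,0.03,0.1,0,0,0],[0,0.03,0.3,0,0,0],[0,0.03,0.48,0,0,0],[0,0.03,0.63,0,0,0],[0,0.03,0.63,0,0,0]]]'

```text
t: 3.95
eef_pos: [0.5388, 0.1669, 0.0225]
tool_rot: [-0.001, 0.702, 0.712, -0.001]
wrist_force: [0.8, -0.4, -0.0]
gripper_width: 0.705
grasp_force: 0.0
```

```bash
python3 d.py .5777 .1669 .020 .75
```

```text
t 3.95 p [0.5388 0.1669 0.0225] F [ 0.8  -0.44 -0.03] w 0.7045087356176644 yaw 0.87
shift [-0.005  0.324  0.02 ] turn [-0.0004  0.0001  0.0003]
```

Request:
play_rows --steps '[[[0,0.04,0.02,0,0,0],[0,0.12,0.02,0,0,0],[0,0.22,0.02,0,0,0],[0,0.324,0.02,0,0,0],[0,0.324,0.02,0,0,0]]]'

```text
t: 4.58
eef_pos: [0.5802, 0.1679, 0.0217]
tool_rot: [0.0, 0.702, 0.712, 0.001]
wrist_force: [-2.3, 0.6, 0.8]
gripper_width: 0.704
grasp_force: 0.8
```

```bash
python3 d.py .5777 .1669 .020 .75; python3 - <<'E'
from bench import manip
import cv2,pickle
c=manip.camera("wrist");pickle.dump(c,open('w3.pkl','wb'));cv2.imwrite('pics/w3.png',c["img"][:,:,::-1])
E
python3 d.py .5777 .1669 .020 .75
```

```text
t 4.575 p [0.5802 0.1679 0.0217] F [-2.29  0.6   0.82] w 0.7036616688969659 yaw 0.83
shift [-0.008 -0.021  0.014] turn [ 0.0002 -0.0001  0.0002]
t 4.625 p [0.5794 0.1679 0.0215] F [-2.01  1.2   1.01] w 0.6986040512025196 yaw 0.84
shift [-0.008 -0.014  0.012] turn [ 0.0001 -0.0001  0.0002]
```

View pics/w3.png

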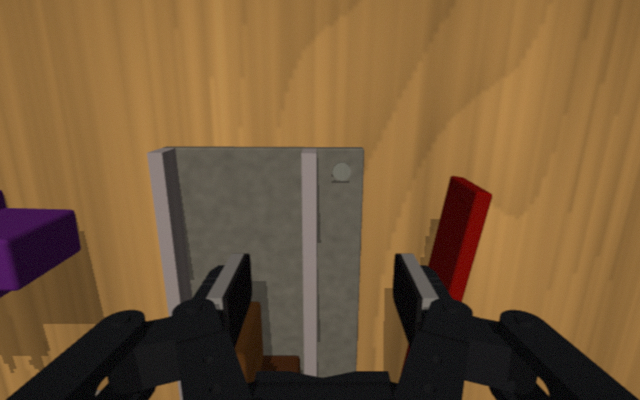

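The gate is held open: the bar at (465,240) is tilted about 0.14 rad, with the right finger against it. The left finger is behind the tongue at (245,330). I'll push now.

Request:
play_rows --steps '[[[-0.06,0,0,0,0,0],[-0.12,0,0,0,0,0],[-0.18,0,0,0,0,0],[-0.24,0,0,0,0,0],[-0.3,0,0,0,0,0]]]'

```text
t: 5.25
eef_pos: [0.5789, 0.1312, 0.0212]
tool_rot: [-0.0, 0.702, 0.712, -0.0]
wrist_force: [-2.3, 3.2, -0.4]
gripper_width: 0.703
grasp_force: 1.5
```

Request:
play_rows --steps '[[[-0.06,0,0,0,0,0],[-0.12,0,0,0,0,0],[-0.18,0,0,0,0,0],[-0.24,0,0,0,0,0],[-0.3,0,0,0,0,0]]]'

```text
t: 5.88
eef_pos: [0.5795, 0.0953, 0.0212]
tool_rot: [-0.0, 0.702, 0.712, -0.0]
wrist_force: [-2.0, 2.2, -0.2]
gripper_width: 0.702
grasp_force: 1.7
```

```bash
python3 d.py .5804 .0769 .020 .75; python3 - <<'E'
from bench import manip
import cv2,pickle
c=manip.camera("scene");pickle.dump(c,open('s2.pkl','wb'));cv2.imwrite('pics/s2.png',cv2.resize(c["img"][130:280,240:400,::-1],None,fx=4,fy=4,interpolation=3))
E
```

```text
t 5.875 p [0.5795 0.0953 0.0212] F [-1.99  2.17 -0.22] w 0.7016723901266639 yaw 0.86
shift [-0.153  0.005  0.01 ] turn [-0.     -0.      0.0003]
```

View pics/s2.png

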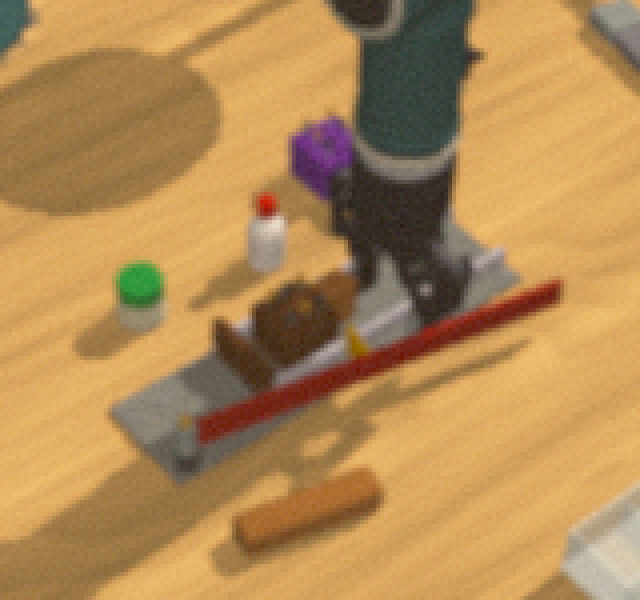

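The rack body at (295,320) is passing the blade at (357,343), with the gate well open. About 18 mm of pushing remains.

Request:
play_rows --steps '[[[-0.03,0,0,0,0,0],[-0.06,0,0,0,0,0],[-0.09,0,0,0,0,0],[-0.12,0,0,0,0,0],[-0.14,0,0,0,0,0]]]'

```text
t: 6.55
eef_pos: [0.5798, 0.0788, 0.0213]
tool_rot: [-0.0, 0.702, 0.712, -0.0]
wrist_force: [-2.6, 3.0, 0.1]
gripper_width: 0.702
grasp_force: 1.9
```

Request:
play_rows --steps '[[[-0.006,0,0,0,0,0],[-0.012,0,0,0,0,0],[-0.018,0,0,0,0,0],[-0.024,0,0,0,0,0],[-0.03,0,0,0,0,0]]]'

```text
t: 7.18
eef_pos: [0.5797, 0.0759, 0.0213]
tool_rot: [-0.001, 0.702, 0.712, 0.0]
wrist_force: [-3.6, 7.2, 1.1]
gripper_width: 0.706
grasp_force: 3.7
```

Request:
play_rows --steps '[[[-0.008,0,0,0,0,0],[-0.016,0,0,0,0,0],[-0.016,0,0,0,0,0],[-0.016,0,0,0,0,0],[-0.016,0,0,0,0,0]]]'

```text
t: 7.8
eef_pos: [0.5792, 0.0757, 0.0213]
tool_rot: [-0.002, 0.702, 0.712, 0.001]
wrist_force: [-3.9, 11.2, 0.9]
gripper_width: 0.702
grasp_force: 6.3
```

It is home: the force is up to 11 N with no further travel. I'll back off, then ease the gate shut.

Request:
play_rows --steps '[[[0.03,0,0,0,0,0],[0.07,0,0,0,0,0],[0.11,0,0,0,0,0],[0.15,0,0,0,0,0],[0.15,0,0,0,0,0]]]'

```text
t: 8.43
eef_pos: [0.5798, 0.0918, 0.0213]
tool_rot: [-0.0, 0.702, 0.713, 0.0]
wrist_force: [-2.1, 1.1, -0.4]
gripper_width: 0.697
grasp_force: 1.2
```

Request:
play_rows --steps '[[[0,-0.07,0,0,0,0],[0,-0.14,0,0,0,0],[0,-0.21,0,0,0,0],[0,-0.28,0,0,0,0],[0,-0.34,0,0,0,0]]]'

```text
t: 9.05
eef_pos: [0.5388, 0.0906, 0.0216]
tool_rot: [0.001, 0.702, 0.712, 0.0]
wrist_force: [-0.8, -1.3, -0.6]
gripper_width: 0.702
grasp_force: 0.0
```

```bash
python3 d.py .536 .0945 .020 .75; python3 - <<'E'
from bench import manip
import cv2,pickle
c=manip.camera("scene");pickle.dump(c,open('s3.pkl','wb'));cv2.imwrite('pics/s3.png',cv2.resize(c["img"][130:280,240:400,::-1],None,fx=4,fy=4,interpolation=3))
E
```

```text
t 9.05 p [0.5388 0.0906 0.0216] F [-0.78 -1.25 -0.61] w 0.7021737072054611 yaw 0.87
shift [ 0.033 -0.023  0.013] turn [0.0002 0.     0.0003]
```

View pics/s3.png

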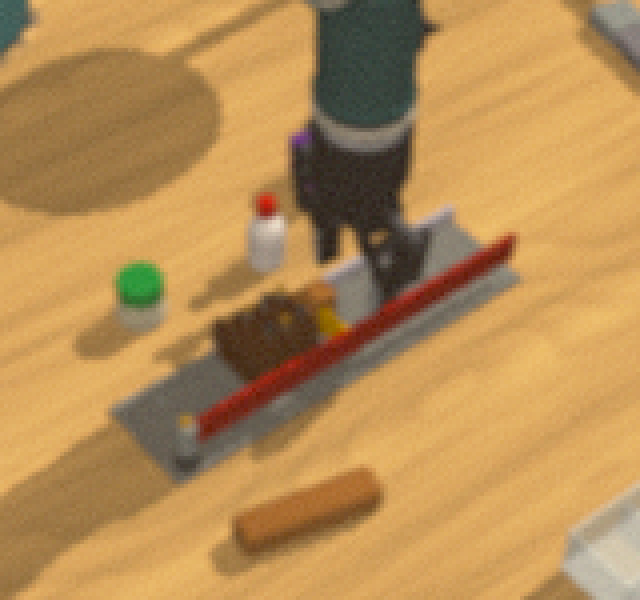

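The gate is shut, with the blade at (333,322) behind the body, and the rack is on the stop. I'll clear the bar and lift straight up.

Request:
play_rows --steps '[[[0.01,-0.02,0,0,0,0],[0.01,-0.02,-0.15,0,0,0],[0.01,-0.02,-0.4,0,0,0],[0.01,-0.02,-0.7,0,0,0],[0.01,-0.02,-1,0,0,0]]]'

```text
t: 9.72
eef_pos: [0.5373, 0.0919, 0.1439]
tool_rot: [0.001, 0.702, 0.712, 0.001]
wrist_force: [0.5, 0.0, -0.5]
gripper_width: 0.704
grasp_force: 0.0
```

Request:
play_rows --steps '[[[0.2,0,-0.2,0,0,0],[0.3,0,-0.4,0,0,0],[0.3,0,-0.4,0,0,0],[0.3,0,-0.4,0,0,0],[0.3,0,-0.4,0,0,0]]]'

```text
t: 10.35
eef_pos: [0.535, 0.1272, 0.1879]
tool_rot: [-0.001, 0.702, 0.712, -0.001]
wrist_force: [-0.5, -0.9, 0.4]
gripper_width: 0.701
grasp_force: 0.0
```

```bash
python3 - <<'E'
from h import *
from bench import manip
c=manip.camera("wrist");cv2.imwrite('pics/w4.png',c["img"][:,:,::-1])
E
```

```text
(no output)
```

View pics/w4.png

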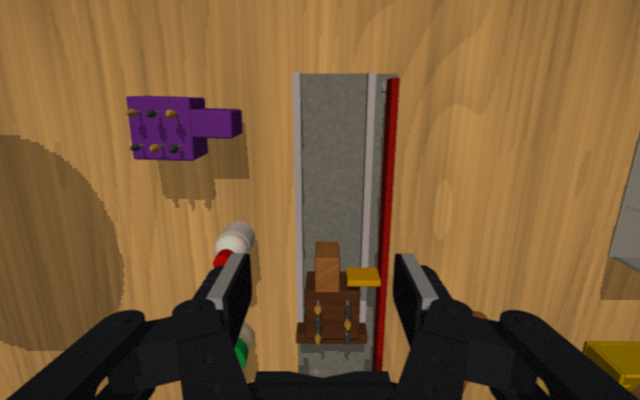

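The rack (305–360, 275–325) sits against the stop (row 332), the blade (363,276) is shut behind the body, and the arm is clear.

```bash
python3 -c "
from bench import manip
print(manip.job_done())"
```

```text
the job is handed in; nothing more can be done
None
```

The job is handed in: the last picture shows the rack against the end stop, the gate shut behind it and the arm clear; the other bench items in view look undisturbed, and no verdict came back.

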